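# Stop the bench sander and set the slide clearance

## Robot

A 6-joint arm with a two-finger parallel gripper is mounted at the origin on the work surface. World frame = base frame: x ahead of the robot, y to its left, z up, the work surface at z = 0. Lengths are in m, angles in rad, forces in N, time in s.
With the tool pointing down it reaches from about 0.25 to 0.725 m from the base axis. Payload 4 kg.
Tool frame: the origin (TCP) lies between the finger pads; the fingertips stand 11 mm ahead of it and the grasp point (between the pads) lies 8 mm behind it (bot.tip_extent is the distance from the TCP to the fingertips, in m); z points along the fingers, y is the line along which they close (so a half turn about z gives the same grasp; the last joint's range is limited). The gripper opens to 85 mm and grips with 20 to 120 N. Pads are 22 mm wide; open, the fingers measure 114 mm over their backs; the gripper's body (76 mm by 85 mm) begins 54 mm behind the grasp point. The pads swing forward as they close: fully open they stand 13 mm farther back than shut.
Start: joints at [-1.217, 0.241, 0.005, 1.335, 0, 1.571], TCP at [0.173, -0.469, 0.21] pointing down, gripper open.
Joint ranges: [-2.72, 2.72], [-1.05, 1.87], [-1.09, 1.28], [-1.99, 2.15], [-1.42, 1.44], [-3.14, 3.14]. Speed limits (rad/s): [2.79, 2.79, 3.14, 3.14, 3.14, 3.14].

## Interface

Orientations are given as a unit quaternion [x, y, z, w].
In Python, from workcell import bot gives the robot as it stands. The module is installed in compiled form; this text tells all that it offers.
- The arm moves only by the tool drive_tool, never from a script. Its argument "rows" is a list of rows, each an object of numbers: "dx", "dy", "dz": the shift along the tool's x, y, z in units of 50 mm (1.0 is 50 mm); "wx", "wy", "wz": the turn, a rotation vector about the tool's x, y, z in units of 5 degrees (1.0 is 5 degrees); "hand": the finger opening in mm, from 0 to 85.4. A call has 1 to 20 rows; each row is the pose to reach, as a shift and turn from the pose commanded when the call began, along the tool's axes at that moment; what a row does not reach only later rows make up. A row lasts 1/10 s, in which the tool goes at most 50 mm and 8.59 degrees, less where a joint would pass 70% of its speed; a pose out of reach is approached as far as the arm can. A call with a gripper value outside its range is refused whole. The fingers move at their own pace and stop on an object; the grip force is fixed at half the most. Time passes only in rows, so rows that repeat a pose let the fingers close. It gives the time, the measured TCP pose, the force, the opening and the grip force at its end, in the units of the state.
- bot.get_obs(): the state, without advancing time (a new reading comes with each control period).
- bot.camera(name): name is "scene" or "side" or "wrist"; returns the picture (400x640x3 uint8, red, green, blue); there is no depth.
- bot.get_calibration(name): a dict with "vfov" (degrees; the focal length in pixels is half the picture's height over the tangent of half this angle, whatever the lens; pixels are square), "cx", "cy" (the principal point, pixels), "origin" and "rotation" of the camera in the world; the wrist camera has in their place "mount" (4x4, takes a point from camera to tool coordinates, whose origin is the TCP and whose axes are the flange's). Camera axes: x right, y up, looking along -z (the intrinsics and any distortion apply to the point x, -y, -z); pixel columns grow to the right and rows downward; lengths in m; the calibration is good to about 2 mm. A picture is of the moment at which its call begins: read the wrist's pose just before it. get_calibration takes no time and is no camera call.
- bot.job_done(): hands the job in; it is judged then, once.
Trained networks look in the newest picture that a camera, given by its name, has taken for a name from the list of things; names that differ only in an ending like _2 or _b are one class to them, and where a whole thing is asked for, a point or a joint stands for the part that bears it (a point fixed in the world has none). Each returns a list of dicts, best first, with "score" (0 to 1); they miss things now and then, are a little off and sometimes report something else, mostly with a low value. They report only what shows in the picture. A call takes as long as a camera call.
- bot.look_for(camera, thing): "extent" ([centre column, centre row, width, height] in pixels, round what is visible of it).
- bot.outline_of(camera, thing): "region" (400x640 bool, what is visible of it) and "extent" ([centre column, centre row, width, height] in pixels, round what is visible of it).
The state is a dict: "clock": time; "joint_pos": joint angles; "joint_vel": joint speeds; "tau": joint torques, N m; "eef_pos": TCP position; "tool_rot": TCP orientation; "ft_force": force on the tool from outside, world axes, zero at the start; "ft_torque": the same for the moment, N m; "grip_width": finger opening in m; "grasp_force": force on a finger pad.
Only numpy, scipy, OpenCV 4.12 (cv2) and the standard library are available. Lean on these libraries where they do the work, as an engineer would, in place of code of your own. Each camera call takes 0.05 s, during which the arm holds its last target. There are 200 camera calls.

## Task

Make the bench sander safe first: on its control box press the big mushroom-headed stop button fully down and let it come up, then do the same with the square brake-release button, never two at once and without pressing the plain round button. Then turn the wing screw on the sander's tool rest clockwise (seen from above) until it seats, back it off a quarter turn, and finish there still gripping the screw between the fingers, so that a colleague can lock it. Leave the paint tin, the spray can and the pliers where they are.

Things in the scene. Friction and masses are not known exactly. Their poses are not given: they have to be found in the camera images.
- mushroom_top (a point): Top centre of the stop button: black round mushroom head, 40 mm across, largest and tallest of the three, 27 mm above the control box (about z = 0.077 at rest). Each button travels 6 mm straight down (-z), takes about 1.4 N to start and 4.5 N to push fully down, and springs back by itself. The three stand in one row, 60 mm apart, in any order.
- square_top (a point): Top centre of the brake-release button: black square cap, 25 x 25 mm in a 36 mm square collar, top 20 mm above the control box (about z = 0.070). Same travel and spring as the mushroom button.
- round_top (a point): Top centre of the plain round button, not to be pressed: black round cap 25 mm across in a 36 mm round collar, top 20 mm above the control box (about z = 0.070). Same row, travel and spring as the others.
- mushroom (a joint): Travel of the mushroom button in m: 0 up, 0.006 fully down.
- square (a joint): Travel of the square button in m: 0 up, 0.006 fully down.
- round (a joint): Travel of the plain round button in m: 0 up, 0.006 fully down.
- wing_grip (a point): Centre, half-way up, of the wing screw's brass bar, on the screw's vertical axis (about z = 0.129). Bar: 46 mm long (point x), 12 mm thick (point y), 30 mm high (z 0.112 to 0.142). The point turns with the screw; the bar looks the same after half a turn. Below is an 8 mm stem, then a 56 x 56 mm slide block with its top at z = 0.104.
- wing_screw (a joint): Angle of the wing screw in rad, growing as it turns clockwise seen from above. Seated (a hard stop) at 4.0; starts between 1.5 and 2.9. It turns against light friction (0.06 N m), stays where it is left, and does not noticeably rise or sink.
- sander: The grey bench disc sander, fixed to the bench. Origin on the bench (z = 0) under the screw's axis; base plate 150 mm (x) by 420 mm (y, from -65 to +355 mm). Tool rest (top at z = 0.090) with the wing screw at the origin; disc and motor, up to z = 0.162, begin 140 mm from the screw on the +y side.
- control_box: The grey control box, fixed to the bench, 110 mm (x) by 200 mm (y), 50 mm high; origin at the centre of its underside. The buttons stand at y = -60, 0 and +60 mm on its centre line.
- paint_tin: Loose closed steel paint tin, 90 mm across, 85 mm high; origin at the centre of its underside. Leave alone.
- spray_can: Loose dark spray can, 60 mm across, 160 mm high; origin at the centre of its underside. Leave alone.
- pliers: Loose pliers lying flat, about 165 mm long along x, 10 mm high; origin under the pivot. Leave alone.

How it is judged:
On the way, in this order (a step that is already met when the one before it is completed fails the run):
1. the mushroom stop button is pressed down (value of joint mushroom above 0.0045 m), for 0.05 s.
2. then, with the mushroom button up again, the square button is pressed down (value of joint square above 0.0045 m and value of joint mushroom below 0.002 m), for 0.05 s.
3. then, with the buttons up again, the wing screw is turned home on its seat (value of joint wing_screw above 3.92 rad and value of joint each of mushroom, square, round below 0.002 m), for 0.1 s.
4. then the screw is backed off a quarter turn (value of joint wing_screw between 2.169 and 2.689 rad), for 0.1 s.
At the end, for the whole second after the job is handed in: The wing screw stands a quarter turn (90 degrees, within 15 degrees) back from its seat, is still, and is gripped by the fingers (contact force above 4 N); all three buttons are up (all of step 4 and velocity of joint wing_screw between -0.05 and 0.05 rad/s and contact force between the fingers and wing_screw above 4 N and value of joint each of mushroom, square, round below 0.002 m); the arm keeps its last pose, push and grip.
It fails at once if the plain round button is pressed (more than 3 mm) (value of joint round above 0.003 m).
It fails at once if the mushroom and the square button are down together (value of joint each of mushroom, square above 0.003 m).
It fails at once if paint tin moved by more than 30 mm (distance of paint_tin from where it was at the start of the episode above 0.03 m).
It fails at once if spray can moved by more than 30 mm (distance of spray_can from where it was at the start of the episode above 0.03 m).
It fails at once if pliers moved by more than 30 mm (distance of pliers from where it was at the start of the episode above 0.03 m).
It also fails if it takes over 64 s, if anything falls off the work surface, if the arm or the gripper's body presses on something with over 40 N, if the wrist force passes 120 N, or if a joint passes its speed limit or range.

## Working session

There is one attempt and no reset: what is moved stays moved. The work goes in short steps, Python scripts to look and compute and a tool call to move; the robot and the scene stay as the last step left them, time stands still between calls to the robot, and variables do not carry over. Pictures are saved under pics/ and viewed, at most 10 in all, crops included, and the job is handed in when it is done.

Besides the shell and the picture viewer there is one more tool, called after "Emit:" by a JSON object that holds its "method" and its "body". drive_tool: Moves the arm, as the interface text tells. Its arguments: {"type":"object","properties":{"rows":{"type":"array","items":{"type":"object","properties":{"dx":{"type":"number"},"dy":{"type":"number"},"dz":{"type":"number"},"wx":{"type":"number"},"wy":{"type":"number"},"wz":{"type":"number"},"hand":{"type":"number"}}}}},"required":["rows"]}

```bash
mkdir -p pics; cat > h.py <<'E'
import numpy as np, cv2
from workcell import bot
from scipy.spatial.transform import Rotation as R
def ray(cam,u,v,obs=None):
    c=bot.get_calibration(cam); f=200/np.tan(np.radians(c["vfov"])/2)
    d=np.array([(u-c["cx"])/f,-(v-c["cy"])/f,-1.])
    if cam=="wrist":
        m=np.array(c["mount"]); T=R.from_quat(obs["tool_rot"]).as_matrix()
        return obs["eef_pos"]+T@m[:3,3], T@m[:3,:3]@d
    return np.array(c["origin"]), np.array(c["rotation"]).reshape(3,3)@d
def atz(cam,u,v,z,obs=None):
    o,d=ray(cam,u,v,obs); return o+d*(z-o[2])/d[2]
def save(cam,name):
    im=bot.camera(cam); cv2.imwrite("pics/"+name,im[:,:,::-1]); return im
E
python3 - <<'E'
from h import *
for c in ["scene","side","wrist"]:
    k=bot.get_calibration(c); print(c,{a:(np.round(b,3).tolist() if not isinstance(b,str) else b) for a,b in k.items()})
Z=dict(mushroom_top=.077,square_top=.07,round_top=.07,wing_grip=.129,control_box=.05,sander=.09,paint_tin=.085,spray_can=.16,pliers=.01)
for c in ["scene","side"]:
    save(c,c+"0.png")
    for n,z in Z.items():
        for r in bot.look_for(c,n)[:2]:
            e=r["extent"]; print(c,n,round(r["score"],2),np.round(e),np.round(atz(c,e[0],e[1],z),3))
o=bot.get_obs();print(o["clock"],o["tool_rot"])
E
```

```text
scene {'vfov': 46.313, 'cx': 325.08, 'cy': 199.484, 'origin': [0.942, -0.556, 0.753], 'rotation': [0.342, 0.128, 0.321, 0.874]}
side {'vfov': 45.448, 'cx': 323.206, 'cy': 199.265, 'origin': [0.133, 0.638, 0.628], 'rotation': [-0.129, 0.474, 0.841, -0.226]}
wrist {'vfov': 61.652, 'cx': 320.717, 'cy': 203.136, 'mount': [[0.0, 0.957, 0.292, 0.074], [1.0, 0.0, -0.001, -0.002], [-0.001, 0.292, -0.957, -0.164], [0.0, 0.0, 0.0, 1.0]]}Traceback (most recent call last):
  File "<stdin>", line 9, in <module>
  File "h.py", line 12, in atz
    o,d=ray(cam,u,v,obs); return o+d*(z-o[2])/d[2]
        ~~~^^^^^^^^^^^^^
  File "h.py", line 10, in ray
    return np.array(c["origin"]), np.array(c["rotation"]).reshape(3,3)@d
                                  ~~~~~~~~~~~~~~~~~~~~~~~~~~~~~~~^^^^^
ValueError: cannot reshape array of size 4 into shape (3,3)
```

```bash
sed -i 's/np.array(c\["rotation"\]).reshape(3,3)@d/R.from_quat(c["rotation"]).as_matrix()@d/' h.py
python3 - <<'E'
from h import *
Z=dict(mushroom_top=.077,square_top=.07,round_top=.07,wing_grip=.129,control_box=.05,sander=.09,paint_tin=.085,spray_can=.16,pliers=.01)
ims=[]
for c in ["scene","side"]:
    ims.append(save(c,c+"0.png"))
    for n,z in Z.items():
        for r in bot.look_for(c,n)[:2]:
            e=r["extent"]; print(c,n,round(r["score"],2),np.round(e),np.round(atz(c,e[0],e[1],z),3))
o=bot.get_obs();print(o["clock"],o["tool_rot"])
E
```

```text
scene mushroom_top 0.68 [242. 304.  26.  21.] [ 0.58  -0.346  0.077]
scene mushroom_top 0.31 [442. 260.  58.  60.] [ 0.784 -0.058  0.077]
scene square_top 0.47 [259. 277.  20.  24.] [ 0.56  -0.289  0.07 ]
scene round_top 0.51 [275. 251.  15.  16.] [ 0.543 -0.231  0.07 ]
scene wing_grip 0.58 [379. 126.  20.  16.] [0.514 0.118 0.129]
scene control_box 0.7 [258. 293. 108. 125.] [ 0.571 -0.304  0.05 ]
scene control_box 0.57 [276. 250.  12.  11.] [ 0.53 -0.22  0.05]
scene sander 0.73 [386. 121. 104. 146.] [0.49  0.186 0.09 ]
scene paint_tin 0.62 [441. 259.  56.  64.] [ 0.783 -0.064  0.085]
scene spray_can 0.81 [360. 313.  42.  87.] [ 0.763 -0.274  0.16 ]
scene pliers 0.88 [278. 196.  57.  47.] [ 0.407 -0.092  0.01 ]
side mushroom_top 0.62 [368. 170.  19.   7.] [ 0.566 -0.328  0.077]
side wing_grip 0.76 [285. 257.  29.  22.] [0.511 0.117 0.129]
side wing_grip 0.33 [368. 170.  17.   8.] [ 0.525 -0.234  0.129]
side control_box 0.91 [361. 199.  58.  64.] [ 0.538 -0.234  0.05 ]
side sander 0.89 [261. 323. 146. 153.] [0.48  0.232 0.09 ]
side paint_tin 0.74 [226. 216.  48.  50.] [0.727 0.019 0.085]
side spray_can 0.67 [292. 168.  20.  64.] [ 0.646 -0.111  0.16 ]
side pliers 0.74 [285. 258.  30.  21.] [ 0.597 -0.002  0.01 ]
side pliers 0.56 [396. 267.  79.  39.] [ 0.386 -0.09   0.01 ]
1.1 [9.84398141e-01 1.75955390e-01 1.13993706e-06 6.23754272e-06]
```

View pics/scene0.png

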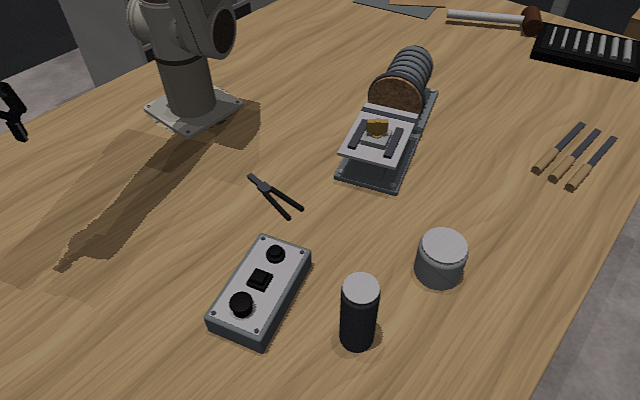

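View pics/side0.png

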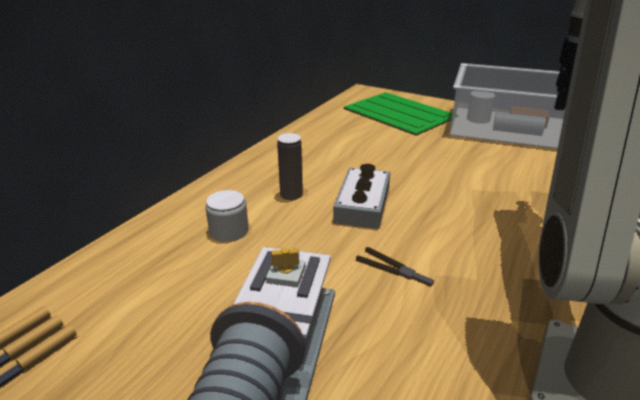

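Emit:
{"method": "drive_tool", "body": {"rows": [{"dx": 1, "dy": -0.08, "hand": 0}, {"dx": 2, "dy": -0.16, "hand": 0}, {"dx": 3, "dy": -0.24, "hand": 0}, {"dx": 4, "dy": -0.32, "hand": 0}, {"dx": 5, "dy": -0.4, "hand": 0}, {"dx": 6, "dy": -0.48, "hand": 0}, {"dx": 7, "dy": -0.55, "hand": 0}, {"dx": 8, "dy": -0.63, "hand": 0}, {"dx": 8.5, "dy": -0.67, "hand": 0}, {"dx": 8.5, "dy": -0.67, "hand": 0}, {"dx": 8.5, "dy": -0.67, "hand": 0}, {"dx": 8.5, "dy": -0.67, "hand": 0}]}}

```text
invalid input at $.rows[0]: expected keys dx, dy, dz, wx, wy, wz, hand
```

```bash
cat > w.py <<'E'
from h import *
import sys
o=bot.get_obs(); print(o["clock"],np.round(o["eef_pos"],4),np.round(o["tool_rot"],4),np.round(o["ft_force"],1),o["grip_width"])
T=R.from_quat(o["tool_rot"]).as_matrix()
save("wrist",sys.argv[1])
Z=dict(mushroom_top=.077,square_top=.07,round_top=.07,wing_grip=.142,control_box=.05)
for n in sys.argv[2:]:
    for r in bot.outline_of("wrist",n)[:2]:
        e=r["extent"]; p=atz("wrist",e[0],e[1],Z[n],o)
        print(n,round(r["score"],2),np.round(e),np.round(p,4),"shift units",np.round(T.T@(p-o["eef_pos"])/.05,2))
        (c,s,a)=cv2.minAreaRect(np.argwhere(r["region"])[:,::-1].astype(np.float32)); b=cv2.boxPoints((c,s,a))
        P=np.array([atz("wrist",*q,Z[n],o) for q in b]); E=np.diff(P,axis=0)[:2]; L=np.linalg.norm(E[:,:2],axis=1); k=E[L.argmax()]
        print("   rect ctr",np.round(P.mean(0),4),"sides",np.round(L,4),"long axis deg",round(np.degrees(np.arctan2(k[1],k[0])),1))
E
python3 w.py w1.png mushroom_top square_top round_top
```

```text
1.1 [ 0.1732 -0.469   0.2097] [0.9844 0.176  0.     0.    ] [-0.8 -0.1 -0.6] 0.08531214577788356
```

View pics/w1.png

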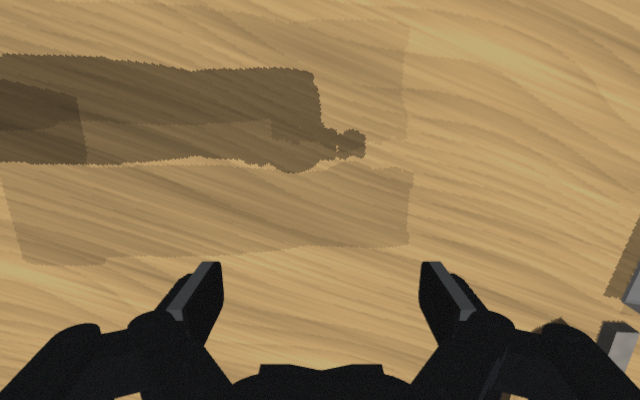

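The picture shows only bare bench, with the fingertips near (210, 270) and (430, 270). The move was refused because every row needs all the keys.

Emit:
{"method": "drive_tool", "body": {"rows": [{"dx": 1, "dy": -0.08, "dz": 0, "wx": 0, "wy": 0, "wz": 0, "hand": 0}, {"dx": 2, "dy": -0.16, "dz": 0, "wx": 0, "wy": 0, "wz": 0, "hand": 0}, {"dx": 3, "dy": -0.24, "dz": 0, "wx": 0, "wy": 0, "wz": 0, "hand": 0}, {"dx": 4, "dy": -0.32, "dz": 0, "wx": 0, "wy": 0, "wz": 0, "hand": 0}, {"dx": 5, "dy": -0.4, "dz": 0, "wx": 0, "wy": 0, "wz": 0, "hand": 0}, {"dx": 6, "dy": -0.48, "dz": 0, "wx": 0, "wy": 0, "wz": 0, "hand": 0}, {"dx": 7, "dy": -0.55, "dz": 0, "wx": 0, "wy": 0, "wz": 0, "hand": 0}, {"dx": 7.8, "dy": -0.63, "dz": 0, "wx": 0, "wy": 0, "wz": 0, "hand": 0}, {"dx": 7.8, "dy": -0.63, "dz": 0, "wx": 0, "wy": 0, "wz": 0, "hand": 0}, {"dx": 7.8, "dy": -0.63, "dz": 0, "wx": 0, "wy": 0, "wz": 0, "hand": 0}, {"dx": 7.8, "dy": -0.63, "dz": 0, "wx": 0, "wy": 0, "wz": 0, "hand": 0}]}}

```text
clock: 2.4
eef_pos: [0.5273, -0.3047, 0.2096]
tool_rot: [0.984, 0.176, -0.0, -0.0]
ft_force: [-0.6, -0.6, 0.4]
grip_width: -0.0001
grasp_force: 0.0
```

```bash
python3 w.py w2.png mushroom_top square_top round_top
```

```text
2.4 [ 0.5273 -0.3047  0.2096] [ 9.845e-01  1.756e-01 -4.000e-04 -1.000e-04] [-0.6 -0.6  0.4] -0.00012849211075648465
mushroom_top 0.71 [382. 152.  44.  44.] [ 0.5741 -0.3432  0.077 ] shift units [0.62 1.05 2.65]
   rect ctr [ 0.574  -0.3423  0.077 ] sides [0.0373 0.038 ] long axis deg -155.7
square_top 0.76 [315. 147.  25.  27.] [ 0.5569 -0.2867  0.07  ] shift units [ 0.68 -0.13  2.79]
   rect ctr [ 0.5567 -0.286   0.07  ] sides [0.0254 0.0244] long axis deg 16.0
round_top 0.76 [248. 144.  32.  28.] [ 0.5385 -0.2294  0.07  ] shift units [ 0.73 -1.33  2.79]
   rect ctr [ 0.5391 -0.2292  0.07  ] sides [0.0248 0.0241] long axis deg -69.8
```

View pics/w2.png

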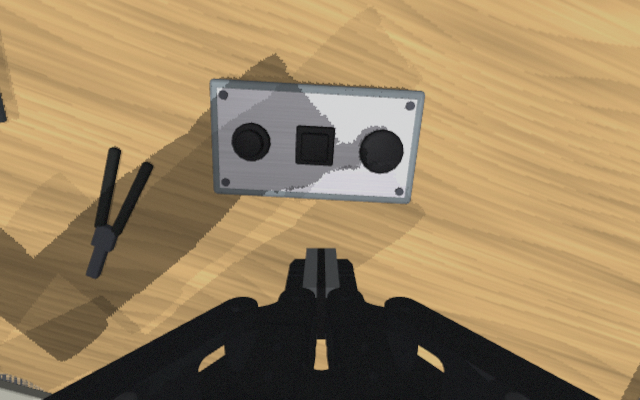

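The wrist picture shows the round button at (248, 143), the square at (315, 147) and the mushroom at (382, 152). The pliers are at (105, 230), well clear.

Emit:
{"method": "drive_tool", "body": {"rows": [{"dx": 0.3, "dy": 0.5, "dz": 0.7, "wx": 0, "wy": 0, "wz": 0, "hand": 0}, {"dx": 0.62, "dy": 1.04, "dz": 1.4, "wx": 0, "wy": 0, "wz": 0, "hand": 0}, {"dx": 0.62, "dy": 1.04, "dz": 2.0, "wx": 0, "wy": 0, "wz": 0, "hand": 0}, {"dx": 0.62, "dy": 1.04, "dz": 2.3, "wx": 0, "wy": 0, "wz": 0, "hand": 0}, {"dx": 0.62, "dy": 1.04, "dz": 2.4, "wx": 0, "wy": 0, "wz": 0, "hand": 0}, {"dx": 0.62, "dy": 1.04, "dz": 2.46, "wx": 0, "wy": 0, "wz": 0, "hand": 0}, {"dx": 0.62, "dy": 1.04, "dz": 2.5, "wx": 0, "wy": 0, "wz": 0, "hand": 0}, {"dx": 0.62, "dy": 1.04, "dz": 2.5, "wx": 0, "wy": 0, "wz": 0, "hand": 0}]}}

```text
clock: 3.4
eef_pos: [0.5758, -0.3429, 0.0862]
tool_rot: [0.984, 0.176, 0.001, 0.001]
ft_force: [1.0, 1.2, -0.7]
grip_width: -0.0001
grasp_force: 0.0
```

Emit:
{"method": "drive_tool", "body": {"rows": [{"dx": 0, "dy": 0, "dz": 0.03, "wx": 0, "wy": 0, "wz": 0, "hand": 0}, {"dx": 0, "dy": 0, "dz": 0.06, "wx": 0, "wy": 0, "wz": 0, "hand": 0}, {"dx": 0, "dy": 0, "dz": 0.06, "wx": 0, "wy": 0, "wz": 0, "hand": 0}]}}

```text
clock: 3.7
eef_pos: [0.5753, -0.3423, 0.0819]
tool_rot: [0.984, 0.176, 0.0, 0.0]
ft_force: [0.2, 0.5, -0.1]
grip_width: 0.0001
grasp_force: 0.0
```

Emit:
{"method": "drive_tool", "body": {"rows": [{"dx": 0, "dy": 0, "dz": 0.03, "wx": 0, "wy": 0, "wz": 0, "hand": 0}, {"dx": 0, "dy": 0, "dz": 0.06, "wx": 0, "wy": 0, "wz": 0, "hand": 0}, {"dx": 0, "dy": 0, "dz": 0.06, "wx": 0, "wy": 0, "wz": 0, "hand": 0}]}}

```text
clock: 4.0
eef_pos: [0.5751, -0.3422, 0.0783]
tool_rot: [0.984, 0.176, -0.0, -0.0]
ft_force: [0.9, 0.3, 0.6]
grip_width: -0.0002
grasp_force: 0.0
```

```bash
python3 -c "
from h import *
o=bot.get_obs();print(bot.tip_extent,o['eef_pos'],o['ft_force'],o['ft_torque'])"; python3 w.py w3.png mushroom_top
```

```text
0.011 [ 0.57506374 -0.34224179  0.07830226] [0.91798441 0.27880497 0.63622616] [-0.01630881  0.04220515  0.00710776]
4.0 [ 0.5751 -0.3422  0.0783] [ 9.844e-01  1.760e-01 -3.000e-04 -2.000e-04] [0.9 0.3 0.6] -0.00020011690756002525
mushroom_top 0.66 [326. 237.  69.  54.] [ 0.5799 -0.3418  0.077 ] shift units [0.09 0.02 0.03]
   rect ctr [ 0.5805 -0.3412  0.077 ] sides [0.0289 0.0371] long axis deg -74.8
```

View pics/w3.png

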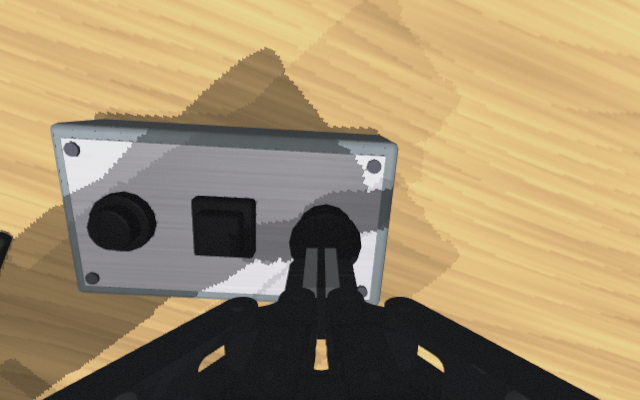

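The fingertips (320, 248) lie over the mushroom head (326, 237), and there is no contact force yet. I'll go on down in small steps.

Emit:
{"method": "drive_tool", "body": {"rows": [{"dx": 0.05, "dy": 0, "dz": 0.03, "wx": 0, "wy": 0, "wz": 0, "hand": 0}, {"dx": 0.05, "dy": 0, "dz": 0.04, "wx": 0, "wy": 0, "wz": 0, "hand": 0}, {"dx": 0.05, "dy": 0, "dz": 0.04, "wx": 0, "wy": 0, "wz": 0, "hand": 0}]}}

```text
clock: 4.4
eef_pos: [0.5776, -0.3414, 0.0765]
tool_rot: [0.984, 0.176, -0.0, -0.0]
ft_force: [0.2, -0.8, 0.2]
grip_width: 0.0001
grasp_force: 0.0
```

```bash
python3 - <<'E'
from h import *
o=bot.get_obs()
a=bot.camera("scene")[210:350,170:310]; b=bot.camera("side")[120:220,320:420]
cv2.imwrite("pics/c1.png",np.hstack([cv2.resize(a,(400,400)),cv2.resize(b,(400,400))])[:,:,::-1])
E
```

```text
(no output)
```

View pics/c1.png

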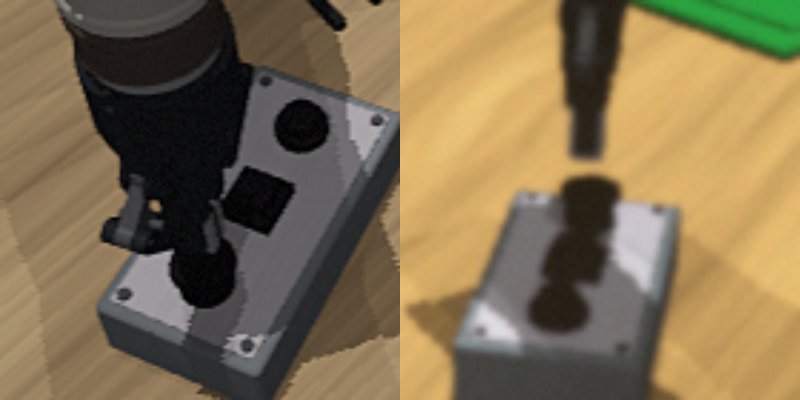

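The left crop (scene) shows the fingertip at the upper edge of the mushroom. The right crop (side) shows a clear gap of about 10 mm between the tip (585, 158) and the head (590, 180). The tool is still above the button, so I'll keep lowering.

Emit:
{"method": "drive_tool", "body": {"rows": [{"dx": 0, "dy": 0, "dz": 0.03, "wx": 0, "wy": 0, "wz": 0, "hand": 0}, {"dx": 0, "dy": 0, "dz": 0.06, "wx": 0, "wy": 0, "wz": 0, "hand": 0}, {"dx": 0, "dy": 0, "dz": 0.08, "wx": 0, "wy": 0, "wz": 0, "hand": 0}, {"dx": 0, "dy": 0, "dz": 0.08, "wx": 0, "wy": 0, "wz": 0, "hand": 0}]}}

```text
clock: 4.9
eef_pos: [0.5774, -0.3415, 0.0724]
tool_rot: [0.984, 0.176, -0.0, -0.0]
ft_force: [0.5, -0.7, -0.7]
grip_width: 0.0002
grasp_force: 0.0
```

Emit:
{"method": "drive_tool", "body": {"rows": [{"dx": 0, "dy": 0, "dz": 0.03, "wx": 0, "wy": 0, "wz": 0, "hand": 0}, {"dx": 0, "dy": 0, "dz": 0.05, "wx": 0, "wy": 0, "wz": 0, "hand": 0}, {"dx": 0, "dy": 0, "dz": 0.05, "wx": 0, "wy": 0, "wz": 0, "hand": 0}]}}

```text
clock: 5.2
eef_pos: [0.5775, -0.3414, 0.07]
tool_rot: [0.984, 0.176, -0.0, -0.0]
ft_force: [-1.1, -0.6, -0.0]
grip_width: -0.0001
grasp_force: 0.0
```

```bash
python3 - <<'E'
from h import *
def tri(rs):
    A=np.zeros((3,3));b=np.zeros(3)
    for o,d in rs:
        d=d/np.linalg.norm(d);M=np.eye(3)-np.outer(d,d);A+=M;b+=M@o
    p=np.linalg.solve(A,b); return np.round(p,4),[round(float(np.linalg.norm(np.cross(p-o,d/np.linalg.norm(d)))),4) for o,d in rs]
o2=dict(eef_pos=np.array([.5273,-.3047,.2096]),tool_rot=[9.845e-01,1.756e-01,-4.000e-04,-1.000e-04])
for n,s,w in [("mush",(242,304),(382,152)),("sq",(259,277),(315,147)),("round",(275,251),(248,144))]:
    print(n,tri([ray("scene",*s),ray("wrist",*w,o2)]))
o=bot.get_obs()
bot.camera("wrist")
for r in bot.look_for("wrist","mushroom_top")[:1]:
    e=r["extent"];print(e,tri([ray("wrist",e[0],e[1],o),ray("wrist",382,152,o2)]))
a=bot.camera("scene")[210:350,170:310]; b=bot.camera("side")[120:220,320:420]
cv2.imwrite("pics/c2.png",np.hstack([cv2.resize(a,(400,400)),cv2.resize(b,(400,400))])[:,:,::-1])
# where tip & mushroom should project
c=bot.get_calibration
for cam in["scene","side"]:
    k=c(cam);f=200/np.tan(np.radians(k["vfov"])/2)
    for p in [o["eef_pos"]-[0,0,.011],np.array([.576,-.342,.077])]:
        q=R.from_quat(k["rotation"]).as_matrix().T@(p-k["origin"]);print(cam,np.round([k["cx"]-f*q[0]/q[2],k["cy"]+f*q[1]/q[2]],1))
E
```

```text
mush (array([ 0.5748, -0.3444,  0.069 ]), [0.0013, 0.0013])
sq (array([ 0.5565, -0.2867,  0.0642]), [0.0001, 0.0001])
round (array([ 0.5376, -0.2281,  0.0629]), [0.0001, 0.0001])
[324.2, 246.8, 75.5, 53.3] (array([ 0.5736, -0.3449,  0.0622]), [0.0018, 0.0018])
scene [244.4 306.8]
scene [242.1 300.9]
side [365.9 173.1]
side [366.8 166.8]
```

View pics/c2.png

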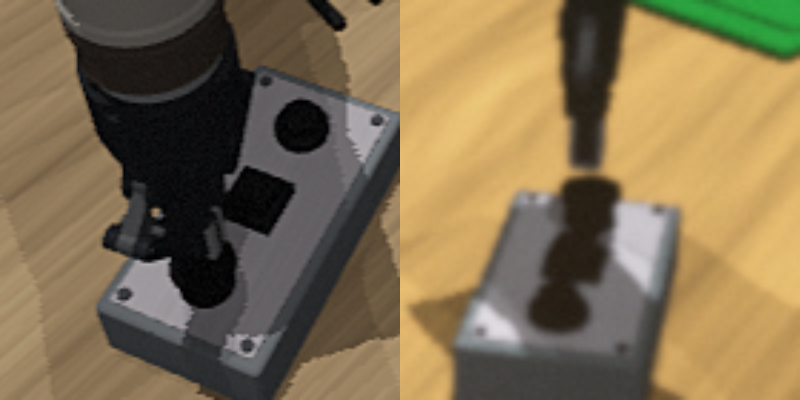

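The side view still shows a gap of about 4 px (roughly 10 mm) between the tip (585, 168) and the head (590, 182). The tips evidently stand higher than nominal, so I'll go on by force feedback.

Emit:
{"method": "drive_tool", "body": {"rows": [{"dx": 0, "dy": 0, "dz": 0.03, "wx": 0, "wy": 0, "wz": 0, "hand": 0}, {"dx": 0, "dy": 0, "dz": 0.06, "wx": 0, "wy": 0, "wz": 0, "hand": 0}, {"dx": 0, "dy": 0, "dz": 0.09, "wx": 0, "wy": 0, "wz": 0, "hand": 0}, {"dx": 0, "dy": 0, "dz": 0.09, "wx": 0, "wy": 0, "wz": 0, "hand": 0}]}}

```text
clock: 5.8
eef_pos: [0.5774, -0.3414, 0.0653]
tool_rot: [0.984, 0.176, -0.0, -0.0]
ft_force: [0.0, 0.8, -0.5]
grip_width: -0.0003
grasp_force: 0.0
```

Emit:
{"method": "drive_tool", "body": {"rows": [{"dx": 0, "dy": 0, "dz": 0.03, "wx": 0, "wy": 0, "wz": 0, "hand": 0}, {"dx": 0, "dy": 0, "dz": 0.05, "wx": 0, "wy": 0, "wz": 0, "hand": 0}, {"dx": 0, "dy": 0, "dz": 0.05, "wx": 0, "wy": 0, "wz": 0, "hand": 0}]}}

```text
clock: 6.1
eef_pos: [0.5775, -0.3415, 0.063]
tool_rot: [0.984, 0.176, -0.0, -0.0]
ft_force: [0.3, -0.5, -1.0]
grip_width: 0.0001
grasp_force: 0.0
```

Emit:
{"method": "drive_tool", "body": {"rows": [{"dx": 0, "dy": 0, "dz": 0.03, "wx": 0, "wy": 0, "wz": 0, "hand": 0}, {"dx": 0, "dy": 0, "dz": 0.05, "wx": 0, "wy": 0, "wz": 0, "hand": 0}, {"dx": 0, "dy": 0, "dz": 0.05, "wx": 0, "wy": 0, "wz": 0, "hand": 0}]}}

```text
clock: 6.4
eef_pos: [0.5775, -0.3415, 0.0605]
tool_rot: [0.984, 0.176, -0.0, -0.0]
ft_force: [0.2, -0.4, -0.6]
grip_width: -0.0002
grasp_force: 0.0
```

Emit:
{"method": "drive_tool", "body": {"rows": [{"dx": 0, "dy": 0, "dz": 0.03, "wx": 0, "wy": 0, "wz": 0, "hand": 0}, {"dx": 0, "dy": 0, "dz": 0.05, "wx": 0, "wy": 0, "wz": 0, "hand": 0}, {"dx": 0, "dy": 0, "dz": 0.05, "wx": 0, "wy": 0, "wz": 0, "hand": 0}]}}

```text
clock: 6.7
eef_pos: [0.5775, -0.3414, 0.0579]
tool_rot: [0.984, 0.176, -0.0, -0.0]
ft_force: [0.6, 0.2, -0.7]
grip_width: -0.0004
grasp_force: 0.0
```

Emit:
{"method": "drive_tool", "body": {"rows": [{"dx": 0, "dy": 0, "dz": 0.03, "wx": 0, "wy": 0, "wz": 0, "hand": 0}, {"dx": 0, "dy": 0, "dz": 0.05, "wx": 0, "wy": 0, "wz": 0, "hand": 0}, {"dx": 0, "dy": 0, "dz": 0.05, "wx": 0, "wy": 0, "wz": 0, "hand": 0}]}}

```text
clock: 7.0
eef_pos: [0.5776, -0.3416, 0.0557]
tool_rot: [0.984, 0.176, 0.0, 0.0]
ft_force: [-0.4, 0.7, -0.6]
grip_width: 0.0003
grasp_force: 0.0
```

```bash
python3 - <<'E'
from h import *
o=bot.get_obs();print(o["eef_pos"],o["ft_force"],o["ft_torque"],np.round(o["joint_pos"],4))
a=bot.camera("scene")[210:350,170:310]; b=bot.camera("side")[120:220,320:420]
cv2.imwrite("pics/c3.png",np.hstack([cv2.resize(a,(400,400)),cv2.resize(b,(400,400))])[:,:,::-1])
E
```

```text
[ 0.57760774 -0.34155726  0.05565708] [-0.35256222  0.65928605 -0.55156898] [-0.00795952 -0.02575595 -0.00053359] [-0.534   0.6722  0.2737  1.1722 -0.      2.2538]
```

View pics/c3.png

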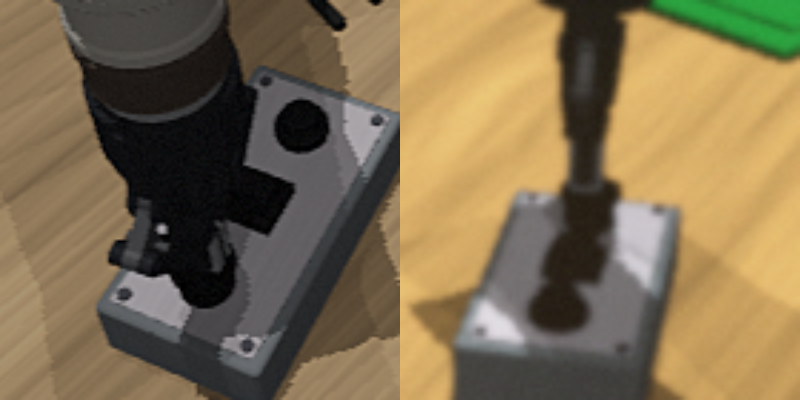

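The tip now reaches the head's level: in the side crop the pad's lower end is at (585, 188), on the mushroom's top edge. Contact is close.

Emit:
{"method": "drive_tool", "body": {"rows": [{"dx": 0, "dy": 0, "dz": 0.03, "wx": 0, "wy": 0, "wz": 0, "hand": 0}, {"dx": 0, "dy": 0, "dz": 0.05, "wx": 0, "wy": 0, "wz": 0, "hand": 0}, {"dx": 0, "dy": 0, "dz": 0.05, "wx": 0, "wy": 0, "wz": 0, "hand": 0}]}}

```text
clock: 7.4
eef_pos: [0.5777, -0.3416, 0.0534]
tool_rot: [0.984, 0.176, 0.0, 0.0]
ft_force: [0.4, -0.5, 1.4]
grip_width: 0.0003
grasp_force: 1.1
```

Emit:
{"method": "drive_tool", "body": {"rows": [{"dx": 0, "dy": 0, "dz": 0.03, "wx": 0, "wy": 0, "wz": 0, "hand": 0}, {"dx": 0, "dy": 0, "dz": 0.04, "wx": 0, "wy": 0, "wz": 0, "hand": 0}, {"dx": 0, "dy": 0, "dz": 0.04, "wx": 0, "wy": 0, "wz": 0, "hand": 0}]}}

```text
clock: 7.7
eef_pos: [0.5777, -0.3416, 0.0514]
tool_rot: [0.984, 0.176, 0.0, 0.0]
ft_force: [-0.8, 1.1, 3.3]
grip_width: 0.0002
grasp_force: 1.7
```

Emit:
{"method": "drive_tool", "body": {"rows": [{"dx": 0, "dy": 0, "dz": 0.03, "wx": 0, "wy": 0, "wz": 0, "hand": 0}, {"dx": 0, "dy": 0, "dz": 0.04, "wx": 0, "wy": 0, "wz": 0, "hand": 0}, {"dx": 0, "dy": 0, "dz": 0.04, "wx": 0, "wy": 0, "wz": 0, "hand": 0}]}}

```text
clock: 8.0
eef_pos: [0.5777, -0.3416, 0.0495]
tool_rot: [0.984, 0.176, 0.0, 0.0]
ft_force: [-0.4, 0.7, 5.7]
grip_width: 0.0002
grasp_force: 2.4
```

Emit:
{"method": "drive_tool", "body": {"rows": [{"dx": 0, "dy": 0, "dz": 0.02, "wx": 0, "wy": 0, "wz": 0, "hand": 0}, {"dx": 0, "dy": 0, "dz": 0.03, "wx": 0, "wy": 0, "wz": 0, "hand": 0}, {"dx": 0, "dy": 0, "dz": 0.03, "wx": 0, "wy": 0, "wz": 0, "hand": 0}]}}

```text
clock: 8.3
eef_pos: [0.5778, -0.3416, 0.0494]
tool_rot: [0.984, 0.176, 0.0, 0.0]
ft_force: [-3.6, 1.6, 9.8]
grip_width: 0.0001
grasp_force: 5.2
```

Mushroom is fully down: the force rises at z = 0.0494, where the plunger bottoms. Now release it and move to the square button.

Emit:
{"method": "drive_tool", "body": {"rows": [{"dx": 0, "dy": 0, "dz": -0.4, "wx": 0, "wy": 0, "wz": 0, "hand": 0}, {"dx": 0, "dy": -0.2, "dz": -0.7, "wx": 0, "wy": 0, "wz": 0, "hand": 0}, {"dx": 0, "dy": -0.8, "dz": -0.7, "wx": 0, "wy": 0, "wz": 0, "hand": 0}, {"dx": 0, "dy": -1.18, "dz": -0.6, "wx": 0, "wy": 0, "wz": 0, "hand": 0}, {"dx": 0, "dy": -1.18, "dz": -0.3, "wx": 0, "wy": 0, "wz": 0, "hand": 0}, {"dx": 0, "dy": -1.18, "dz": -0.1, "wx": 0, "wy": 0, "wz": 0, "hand": 0}, {"dx": 0, "dy": -1.18, "dz": -0.03, "wx": 0, "wy": 0, "wz": 0, "hand": 0}, {"dx": 0, "dy": -1.18, "dz": 0.02, "wx": 0, "wy": 0, "wz": 0, "hand": 0}, {"dx": 0, "dy": -1.18, "dz": 0.05, "wx": 0, "wy": 0, "wz": 0, "hand": 0}, {"dx": 0, "dy": -1.18, "dz": 0.05, "wx": 0, "wy": 0, "wz": 0, "hand": 0}]}}

```text
clock: 9.3
eef_pos: [0.5571, -0.2863, 0.0454]
tool_rot: [0.984, 0.176, 0.0, -0.0]
ft_force: [-1.4, 1.0, 2.5]
grip_width: 0.0003
grasp_force: 1.4
```

Emit:
{"method": "drive_tool", "body": {"rows": [{"dx": 0, "dy": 0, "dz": 0.03, "wx": 0, "wy": 0, "wz": 0, "hand": 0}, {"dx": 0, "dy": 0, "dz": 0.04, "wx": 0, "wy": 0, "wz": 0, "hand": 0}, {"dx": 0, "dy": 0, "dz": 0.04, "wx": 0, "wy": 0, "wz": 0, "hand": 0}]}}

```text
clock: 9.6
eef_pos: [0.5574, -0.2865, 0.0436]
tool_rot: [0.984, 0.176, 0.0, 0.0]
ft_force: [-0.9, 0.1, 3.7]
grip_width: -0.0002
grasp_force: 1.9
```

Emit:
{"method": "drive_tool", "body": {"rows": [{"dx": 0, "dy": 0, "dz": 0.02, "wx": 0, "wy": 0, "wz": 0, "hand": 0}, {"dx": 0, "dy": 0, "dz": 0.04, "wx": 0, "wy": 0, "wz": 0, "hand": 0}, {"dx": 0, "dy": 0, "dz": 0.05, "wx": 0, "wy": 0, "wz": 0, "hand": 0}, {"dx": 0, "dy": 0, "dz": 0.05, "wx": 0, "wy": 0, "wz": 0, "hand": 0}]}}

```text
clock: 10.0
eef_pos: [0.5575, -0.2866, 0.0424]
tool_rot: [0.984, 0.176, 0.001, 0.001]
ft_force: [-4.3, 2.1, 10.6]
grip_width: -0.0001
grasp_force: 5.3
```

Square is fully down (it bottoms at z = 0.0424). The contact heights and the wrist picture show that the tips sit about 33 mm behind their nominal place, so the grasp point is about 41 mm behind the TCP. Now lift off and swing to the wing screw, turning the wrist to leave room for clockwise travel.

Emit:
{"method": "drive_tool", "body": {"rows": [{"dx": 0, "dy": 0, "dz": -0.8, "wx": 0, "wy": 0, "wz": 0, "hand": 0}, {"dx": 0, "dy": 0, "dz": -1.6, "wx": 0, "wy": 0, "wz": 0, "hand": 0}, {"dx": 0, "dy": 0, "dz": -2.4, "wx": 0, "wy": 0, "wz": -1.7, "hand": 0}, {"dx": 0.15, "dy": -0.4, "dz": -3.2, "wx": 0, "wy": 0, "wz": -3.4, "hand": 0}, {"dx": 0.3, "dy": -0.9, "dz": -3.4, "wx": 0, "wy": 0, "wz": -5.1, "hand": 30}, {"dx": 0.45, "dy": -1.4, "dz": -3.4, "wx": 0, "wy": 0, "wz": -6.8, "hand": 40}, {"dx": 0.6, "dy": -1.9, "dz": -3.4, "wx": 0, "wy": 0, "wz": -8.5, "hand": 40}, {"dx": 0.8, "dy": -2.4, "dz": -3.4, "wx": 0, "wy": 0, "wz": -10.2, "hand": 40}, {"dx": 1.0, "dy": -2.9, "dz": -3.4, "wx": 0, "wy": 0, "wz": -11.9, "hand": 40}, {"dx": 1.2, "dy": -3.4, "dz": -3.4, "wx": 0, "wy": 0, "wz": -13.6, "hand": 40}, {"dx": 1.4, "dy": -3.9, "dz": -3.4, "wx": 0, "wy": 0, "wz": -15.3, "hand": 40}, {"dx": 1.6, "dy": -4.5, "dz": -3.4, "wx": 0, "wy": 0, "wz": -17.0, "hand": 40}, {"dx": 1.8, "dy": -5.1, "dz": -3.4, "wx": 0, "wy": 0, "wz": -18.7, "hand": 40}, {"dx": 2.0, "dy": -5.7, "dz": -3.4, "wx": 0, "wy": 0, "wz": -20.4, "hand": 40}, {"dx": 2.2, "dy": -6.3, "dz": -3.4, "wx": 0, "wy": 0, "wz": -22.1, "hand": 40}, {"dx": 2.4, "dy": -6.9, "dz": -3.4, "wx": 0, "wy": 0, "wz": -23.8, "hand": 40}, {"dx": 2.5, "dy": -7.4, "dz": -3.4, "wx": 0, "wy": 0, "wz": -25.5, "hand": 40}, {"dx": 2.6, "dy": -7.7, "dz": -3.4, "wx": 0, "wy": 0, "wz": -27.2, "hand": 40}, {"dx": 2.6, "dy": -7.7, "dz": -3.4, "wx": 0, "wy": 0, "wz": -28.9, "hand": 40}, {"dx": 2.6, "dy": -7.7, "dz": -3.4, "wx": 0, "wy": 0, "wz": -30.6, "hand": 40}]}}

```text
clock: 12.0
eef_pos: [0.546, 0.1209, 0.2101]
tool_rot: [0.055, 0.998, -0.0, 0.0]
ft_force: [0.3, -0.6, 0.6]
grip_width: 0.0402
grasp_force: 0.0
```

Emit:
{"method": "drive_tool", "body": {"rows": [{"dx": 0, "dy": 0, "dz": 0, "wx": 0, "wy": 0, "wz": 0, "hand": 40}, {"dx": 0, "dy": 0, "dz": 0, "wx": 0, "wy": 0, "wz": 0, "hand": 40}, {"dx": 0, "dy": 0, "dz": 0, "wx": 0, "wy": 0, "wz": 0, "hand": 40}]}}

```text
clock: 12.3
eef_pos: [0.5459, 0.1198, 0.2105]
tool_rot: [0.06, 0.998, -0.0, 0.0]
ft_force: [-0.0, 1.3, 0.4]
grip_width: 0.0401
grasp_force: 0.0
```

```bash
python3 w.py w4.png wing_grip; python3 -c "
from h import *
print(np.round(bot.get_obs()['joint_pos'],3))"
```

```text
12.3 [0.5459 0.1198 0.2105] [ 0.0599  0.9982 -0.      0.    ] [-0.   1.3  0.4] 0.040085782355426675
wing_grip 0.77 [311. 157.  56.  52.] [0.5076 0.1187 0.142 ] shift units [ 0.76 -0.11  1.37]
   rect ctr [0.5077 0.1192 0.142 ] sides [0.016  0.0448] long axis deg 38.2
[ 0.216  0.358  0.169  1.382 -0.     0.335]
```

View pics/w4.png

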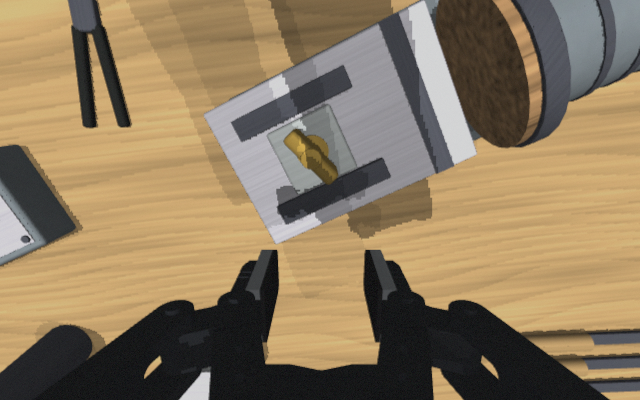

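The bar shows from (293, 135) to (333, 182), centred at (311, 157). Its long axis lies at about 37 degrees in the world. Next I turn, align and descend.

Emit:
{"method": "drive_tool", "body": {"rows": [{"dx": 0.3, "dy": -0.05, "dz": 0.2, "wx": 0, "wy": 0, "wz": -1.7, "hand": 40}, {"dx": 0.73, "dy": -0.11, "dz": 0.4, "wx": 0, "wy": 0, "wz": -3.4, "hand": 40}, {"dx": 0.73, "dy": -0.11, "dz": 0.6, "wx": 0, "wy": 0, "wz": -5.1, "hand": 40}, {"dx": 0.73, "dy": -0.11, "dz": 0.8, "wx": 0, "wy": 0, "wz": -6.8, "hand": 40}, {"dx": 0.73, "dy": -0.11, "dz": 1.0, "wx": 0, "wy": 0, "wz": -8.5, "hand": 40}, {"dx": 0.73, "dy": -0.11, "dz": 1.2, "wx": 0, "wy": 0, "wz": -8.8, "hand": 40}, {"dx": 0.73, "dy": -0.11, "dz": 1.2, "wx": 0, "wy": 0, "wz": -8.8, "hand": 40}, {"dx": 0.73, "dy": -0.11, "dz": 1.2, "wx": 0, "wy": 0, "wz": -8.8, "hand": 40}]}}

```text
clock: 13.2
eef_pos: [0.5088, 0.1187, 0.1507]
tool_rot: [-0.318, 0.948, 0.0, -0.0]
ft_force: [-0.6, -0.6, 0.0]
grip_width: 0.0397
grasp_force: 0.0
```

```bash
python3 w.py w5.png wing_grip
```

```text
13.2 [0.5088 0.1187 0.1507] [-3.184e-01  9.480e-01  0.000e+00 -2.000e-04] [-0.6 -0.6  0. ] 0.0397327041145505
wing_grip 0.78 [319. 230.  24.  85.] [0.5037 0.1155 0.142 ] shift units [0.12 0.01 0.17]
   rect ctr [0.5056 0.1161 0.142 ] sides [0.0133 0.0504] long axis deg 37.6
```

View pics/w5.png

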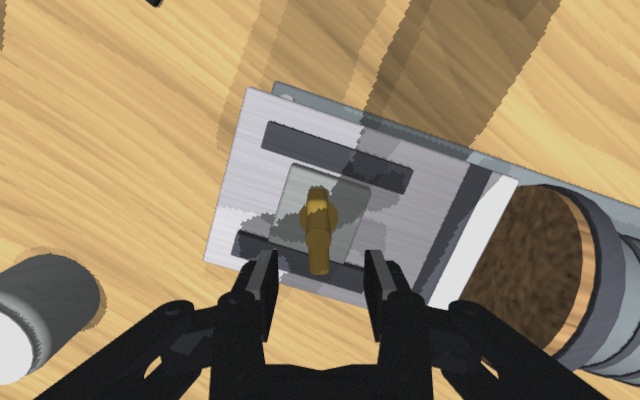

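The bar (319, 230) stands upright between the fingers, centred and aligned. I'll descend and then close.

Emit:
{"method": "drive_tool", "body": {"rows": [{"dx": 0.05, "dy": 0, "dz": 0.3, "wx": 0, "wy": 0, "wz": 0, "hand": 40}, {"dx": 0.05, "dy": 0, "dz": 0.6, "wx": 0, "wy": 0, "wz": 0, "hand": 40}, {"dx": 0.05, "dy": 0, "dz": 0.85, "wx": 0, "wy": 0, "wz": 0, "hand": 40}, {"dx": 0.05, "dy": 0, "dz": 1.05, "wx": 0, "wy": 0, "wz": 0, "hand": 40}, {"dx": 0.05, "dy": 0, "dz": 1.17, "wx": 0, "wy": 0, "wz": 0, "hand": 40}, {"dx": 0.05, "dy": 0, "dz": 1.17, "wx": 0, "wy": 0, "wz": 0, "hand": 40}, {"dx": 0.05, "dy": 0, "dz": 1.17, "wx": 0, "wy": 0, "wz": 0, "hand": 40}]}}

```text
clock: 14.0
eef_pos: [0.5072, 0.1174, 0.0926]
tool_rot: [-0.319, 0.948, -0.0, 0.0]
ft_force: [-0.0, -0.4, -0.5]
grip_width: 0.04
grasp_force: 0.0
```

Emit:
{"method": "drive_tool", "body": {"rows": [{"dx": 0, "dy": 0, "dz": 0, "wx": 0, "wy": 0, "wz": 0, "hand": 5}, {"dx": 0, "dy": 0, "dz": 0, "wx": 0, "wy": 0, "wz": 0, "hand": 5}, {"dx": 0, "dy": 0, "dz": 0, "wx": 0, "wy": 0, "wz": 0, "hand": 5}, {"dx": 0, "dy": 0, "dz": 0, "wx": 0, "wy": 0, "wz": 0, "hand": 5}, {"dx": 0, "dy": 0, "dz": 0, "wx": 0, "wy": 0, "wz": 0, "hand": 5}, {"dx": 0, "dy": 0, "dz": 0, "wx": 0, "wy": 0, "wz": 0, "hand": 5}]}}

```text
clock: 14.6
eef_pos: [0.5081, 0.1162, 0.0931]
tool_rot: [-0.319, 0.948, -0.001, 0.001]
ft_force: [1.9, -5.0, 2.5]
grip_width: 0.0108
grasp_force: 59.5
```

```bash
python3 -c "
from h import *
o=bot.get_obs();print(o['ft_torque'],np.round(o['joint_pos'],3),o['tool_rot'])"
```

```text
[-0.87697617 -0.31259806 -0.0104306 ] [ 0.226  0.36  -0.145  1.062 -0.002 -0.423] [-0.31901069  0.94774963 -0.0012992   0.0010638 ]
```

Gripped with 60 N at a width of about 11 mm. Now I turn clockwise, with the grip re-centred.

Emit:
{"method": "drive_tool", "body": {"rows": [{"dx": 0, "dy": -0.03, "dz": 0, "wx": 0, "wy": 0, "wz": 1, "hand": 5}, {"dx": 0, "dy": -0.03, "dz": 0, "wx": 0, "wy": 0, "wz": 2.2, "hand": 5}, {"dx": 0, "dy": -0.03, "dz": 0, "wx": 0, "wy": 0, "wz": 3.4, "hand": 5}, {"dx": 0, "dy": -0.03, "dz": 0, "wx": 0, "wy": 0, "wz": 4.6, "hand": 5}, {"dx": 0, "dy": -0.03, "dz": 0, "wx": 0, "wy": 0, "wz": 5.8, "hand": 5}, {"dx": 0, "dy": -0.03, "dz": 0, "wx": 0, "wy": 0, "wz": 7, "hand": 5}, {"dx": 0, "dy": -0.03, "dz": 0, "wx": 0, "wy": 0, "wz": 8.2, "hand": 5}, {"dx": 0, "dy": -0.03, "dz": 0, "wx": 0, "wy": 0, "wz": 9.4, "hand": 5}, {"dx": 0, "dy": -0.03, "dz": 0, "wx": 0, "wy": 0, "wz": 10.6, "hand": 5}, {"dx": 0, "dy": -0.03, "dz": 0, "wx": 0, "wy": 0, "wz": 12, "hand": 5}, {"dx": 0, "dy": -0.03, "dz": 0, "wx": 0, "wy": 0, "wz": 12, "hand": 5}]}}

```text
clock: 15.7
eef_pos: [0.5079, 0.118, 0.0931]
tool_rot: [0.196, 0.981, 0.002, 0.0]
ft_force: [-1.0, 5.5, 4.7]
grip_width: 0.011
grasp_force: 59.7
```

```bash
cat > s.py <<'E'
from h import *
o=bot.get_obs();q=R.from_quat(o['tool_rot']).as_matrix()
print(np.round(o['ft_torque'],3),np.round(o['tau'],2),np.round(o['joint_pos'],3),"yaw",np.degrees(np.arctan2(q[1,0],q[0,0])))
E
python3 s.py
```

```text
[ 0.963  0.267 -0.045] [ -2.41 -38.17  21.45  -0.14  -1.35   0.48] [ 0.226  0.361 -0.144  1.064  0.004  0.621] yaw 157.34369569791923
```

Emit:
{"method": "drive_tool", "body": {"rows": [{"dx": 0, "dy": 0, "dz": 0, "wx": 0, "wy": 0, "wz": 1, "hand": 5}, {"dx": 0, "dy": 0, "dz": 0, "wx": 0, "wy": 0, "wz": 2, "hand": 5}, {"dx": 0, "dy": 0, "dz": 0, "wx": 0, "wy": 0, "wz": 3, "hand": 5}, {"dx": 0, "dy": 0, "dz": 0, "wx": 0, "wy": 0, "wz": 4, "hand": 5}, {"dx": 0, "dy": 0, "dz": 0, "wx": 0, "wy": 0, "wz": 4, "hand": 5}]}}

```text
clock: 16.2
eef_pos: [0.5081, 0.1182, 0.0934]
tool_rot: [0.357, 0.934, 0.001, 0.0]
ft_force: [-1.0, 3.0, 6.6]
grip_width: 0.011
grasp_force: 167.2
```

```bash
python3 s.py
```

```text
[0.354 0.219 4.522] [ -5.79 -37.49  21.13  -0.21  -0.6    4.88] [ 0.227  0.361 -0.144  1.064  0.002  0.957] yaw 138.2163148150979
```

The torque rose to 4.5 N m, so the screw is seated. I'll ease back to find the seat angle, where the torque vanishes.

Emit:
{"method": "drive_tool", "body": {"rows": [{"dx": 0, "dy": 0, "dz": 0, "wx": 0, "wy": 0, "wz": -0.6, "hand": 5}, {"dx": 0, "dy": 0, "dz": 0, "wx": 0, "wy": 0, "wz": -0.6, "hand": 5}]}}

```text
clock: 16.4
eef_pos: [0.5081, 0.1182, 0.0933]
tool_rot: [0.333, 0.943, 0.001, 0.0]
ft_force: [-1.4, 3.0, 5.2]
grip_width: 0.011
grasp_force: 131.0
```

```bash
python3 s.py
```

```text
[0.503 0.159 3.509] [ -4.91 -37.69  21.17  -0.15  -0.76   3.3 ] [ 0.227  0.361 -0.144  1.064  0.002  0.905] yaw 141.15649607836266
```

Emit:
{"method": "drive_tool", "body": {"rows": [{"dx": 0, "dy": 0, "dz": 0, "wx": 0, "wy": 0, "wz": -0.6, "hand": 5}, {"dx": 0, "dy": 0, "dz": 0, "wx": 0, "wy": 0, "wz": -1.2, "hand": 5}, {"dx": 0, "dy": 0, "dz": 0, "wx": 0, "wy": 0, "wz": -1.2, "hand": 5}]}}

```text
clock: 16.7
eef_pos: [0.5081, 0.1182, 0.0931]
tool_rot: [0.286, 0.958, 0.002, 0.0]
ft_force: [-0.6, 4.7, 5.5]
grip_width: 0.0112
grasp_force: 72.1
```

```bash
python3 s.py
```

```text
[0.956 0.196 1.511] [ -4.07 -37.73  21.05  -0.04  -1.4    1.26] [ 0.227  0.361 -0.144  1.063  0.003  0.808] yaw 146.70578434425357
```

The seat is at about yaw 151°, so the target is 241°. I'll back off by 19 units (95°) from here.

Emit:
{"method": "drive_tool", "body": {"rows": [{"dx": 0, "dy": 0, "dz": 0, "wx": 0, "wy": 0, "wz": -1, "hand": 5}, {"dx": 0, "dy": 0, "dz": 0, "wx": 0, "wy": 0, "wz": -2.2, "hand": 5}, {"dx": 0, "dy": 0, "dz": 0, "wx": 0, "wy": 0, "wz": -3.4, "hand": 5}, {"dx": 0, "dy": 0, "dz": 0, "wx": 0, "wy": 0, "wz": -4.6, "hand": 5}, {"dx": 0, "dy": 0, "dz": 0, "wx": 0, "wy": 0, "wz": -5.8, "hand": 5}, {"dx": 0, "dy": 0, "dz": 0, "wx": 0, "wy": 0, "wz": -7, "hand": 5}, {"dx": 0, "dy": 0, "dz": 0, "wx": 0, "wy": 0, "wz": -8.2, "hand": 5}, {"dx": 0, "dy": 0, "dz": 0, "wx": 0, "wy": 0, "wz": -9.4, "hand": 5}, {"dx": 0, "dy": 0, "dz": 0, "wx": 0, "wy": 0, "wz": -10.6, "hand": 5}, {"dx": 0, "dy": 0, "dz": 0, "wx": 0, "wy": 0, "wz": -11.8, "hand": 5}, {"dx": 0, "dy": 0, "dz": 0, "wx": 0, "wy": 0, "wz": -13, "hand": 5}, {"dx": 0, "dy": 0, "dz": 0, "wx": 0, "wy": 0, "wz": -14.2, "hand": 5}, {"dx": 0, "dy": 0, "dz": 0, "wx": 0, "wy": 0, "wz": -15.4, "hand": 5}, {"dx": 0, "dy": 0, "dz": 0, "wx": 0, "wy": 0, "wz": -16.6, "hand": 5}, {"dx": 0, "dy": 0, "dz": 0, "wx": 0, "wy": 0, "wz": -17.8, "hand": 5}, {"dx": 0, "dy": 0, "dz": 0, "wx": 0, "wy": 0, "wz": -19, "hand": 5}, {"dx": 0, "dy": 0, "dz": 0, "wx": 0, "wy": 0, "wz": -19, "hand": 5}, {"dx": 0, "dy": 0, "dz": 0, "wx": 0, "wy": 0, "wz": -19, "hand": 5}, {"dx": 0, "dy": 0, "dz": 0, "wx": 0, "wy": 0, "wz": -19, "hand": 5}, {"dx": 0, "dy": 0, "dz": 0, "wx": 0, "wy": 0, "wz": -19, "hand": 5}]}}

```text
clock: 18.7
eef_pos: [0.5087, 0.1157, 0.0931]
tool_rot: [-0.51, 0.86, -0.001, 0.001]
ft_force: [0.4, -1.4, 5.3]
grip_width: 0.0109
grasp_force: 59.9
```

```bash
python3 s.py; python3 w.py w6.png wing_grip
```

```text
[-0.063  0.016 -0.005] [ 2.600e-01 -3.793e+01  2.104e+01 -3.000e-02  7.000e-02  6.000e-02] [ 2.240e-01  3.620e-01 -1.440e-01  1.063e+00 -1.000e-03 -8.450e-01] yaw -118.72757942258245
18.7 [0.5087 0.1157 0.0931] [-5.096e-01  8.604e-01 -7.000e-04  8.000e-04] [ 0.4 -1.4  5.3] 0.010936351164374152
wing_grip 0.8 [320. 285.  34. 122.] [0.5051 0.1118 0.142 ] shift units [ 0.1   0.02 -0.98]
   rect ctr [0.5059 0.1131 0.142 ] sides [0.011  0.0535] long axis deg 62.0
```

Yaw is 241.3° and the bar's long axis measures 62°, so bar and fingers are in line. The grip is 60 N with almost no torque, so I hand in.

```bash
python3 -c "
from workcell import bot
print(bot.job_done())"
```

```text
the job is handed in; nothing more can be done
None
```

I pressed and released the mushroom button, then the square button, seated the wing screw, backed it off about 90° and handed in still gripping it at about 60 N; no verdict was returned.

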